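Uncap a microscope lamp and stack its filters

TASK

Get the microscope lamp ready for green light: first take the yellow dust cap off the lamp and stand it, foot down, in the white dish. Then stack the filter cells on the lamp's collar, each seated fully and upright in the one below: the blue one first, the green one on it, and the frosted white one on top. Leave the red filter and the little steel canister standing where they are.

Things in the scene. Friction and masses are not known exactly. Their poses are not given: they have to be found in the camera images.
- blue_mid (a point): Blue filter cell: black barrel, blue glass seen from above, blue band round it. 46 mm diameter, 26 mm tall: 6 mm foot (taper, 30 mm at the bottom to 37), then 20 mm straight barrel. Recess in its top, about 40 mm wide, 7 mm deep, takes another's foot; each stacked cell adds 20 mm. About 70 g. Stands on its foot; yaw is of no account. Point: on its axis, 13 mm above its underside; z up
- green_mid (a point): Green filter cell: black barrel, green glass seen from above, green band round it. 46 mm diameter, 26 mm tall: 6 mm foot (taper, 30 mm at the bottom to 37), then 20 mm straight barrel. Recess in its top, about 40 mm wide, 7 mm deep, takes another's foot; each stacked cell adds 20 mm. About 70 g. Stands on its foot; yaw is of no account. Point: on its axis, 13 mm above its underside; z up
- frosted_mid (a point): Frosted filter cell: black barrel, frosted white glass seen from above, white band round it. 46 mm diameter, 26 mm tall: 6 mm foot (taper, 30 mm at the bottom to 37), then 20 mm straight barrel. Recess in its top, about 40 mm wide, 7 mm deep, takes another's foot; each stacked cell adds 20 mm. About 70 g. Stands on its foot; yaw is of no account. Point: on its axis, 13 mm above its underside; z up
- red_mid (a point): Red filter cell: black barrel, red glass seen from above, red band round it. 46 mm diameter, 26 mm tall: 6 mm foot (taper, 30 mm at the bottom to 37), then 20 mm straight barrel. Recess in its top, about 40 mm wide, 7 mm deep, takes another's foot; each stacked cell adds 20 mm. About 70 g. Stands on its foot; yaw is of no account. Point: on its axis, 13 mm above its underside; z up. Not needed: stays where it is
- cap_mid (a point): Yellow plastic dust cap, solid, round, 46 mm diameter, 30 mm tall: 6 mm tapered foot like the cells', then a 24 mm barrel with a closed flat top. About 40 g. At the start it sits in the lamp's seat. Point: on its axis, 15 mm above its underside; z up
- lamp_seat (a point): Lamp, fixed: cream housing 125 x 110 x 40 mm with an upright black collar in its middle, 46 mm diameter, rim 72 mm above the table. Its top is a recess about 40 mm wide, 7 mm deep, over a pale lens; it takes the foot of a cell or cap, whose barrel then rests on the rim. Point: centre of the rim; z up
- dish_floor (a point): Shallow round white enamel dish with a thin blue ring, fixed, 132 mm across, floor 124 mm across and 3 mm above the table, rim 9 mm above the table. Point: centre of its floor; z up
- canister_mid (a point): Small steel canister with a brass top standing among the filters, 28 mm diameter, 38 mm tall, loose. Stays where it is. Point: on its axis, half-way up
Not all that is in view belongs to the job. What is meant by the part that bears frosted_mid is not brown, and is the larger of those in its own colour.

How it is judged (in metres and radians):
On the way, in this order (a step that is already met when the one before it is completed fails the run):
1. the yellow cap stands in the dish (horizontal distance between cap_mid and dish_floor below 0.045 m and z of cap_mid in the frame of dish_floor between 0.01 and 0.02 m and angle between cap_mid's own z axis and vertical below 0.15 rad), for 0.2 s.
2. the blue cell is seated on the lamp (horizontal distance between blue_mid and lamp_seat below 0.007 m and z of blue_mid in the frame of lamp_seat between 0.003 and 0.011 m and angle between blue_mid's own z axis and vertical below 0.12 rad), for 0.2 s.
3. the green cell is seated on the blue one (all of step 2 and horizontal distance between green_mid and blue_mid below 0.007 m and z of green_mid in the frame of blue_mid between 0.016 and 0.024 m and angle between green_mid's own z axis and vertical below 0.12 rad), for 0.2 s.
4. the frosted cell is seated on the green one (all of step 3 and horizontal distance between frosted_mid and green_mid below 0.007 m and z of frosted_mid in the frame of green_mid between 0.016 and 0.024 m and angle between frosted_mid's own z axis and vertical below 0.12 rad), for 0.2 s.
At the end, for the whole second after the job is handed in: Cap upright (0.15 rad) on the dish floor within 45 mm of its centre; blue, green, frosted stacked on the lamp from below up, each upright (0.12 rad), within 7 mm of the axis below and 4 mm of seated height; red cell and canister upright within 25 mm of their starts; all at rest (all of step 1 and all of step 4 and distance of each of red_mid, canister_mid from where it was at the start of the episode below 0.025 m and angle between each of red_mid, canister_mid's own z axis and vertical below 0.3 rad and linear speed of each of cap, blue, green, frosted below 0.02 m/s); the robot touches nothing.
It fails at once if the red filter cell is shifted by more than 25 mm or tipped over (distance of red_mid from where it was at the start of the episode above 0.025 m or angle between red_mid's own z axis and vertical above 0.3 rad).
It fails at once if the steel canister is shifted by more than 25 mm or tipped over (distance of canister_mid from where it was at the start of the episode above 0.025 m or angle between canister_mid's own z axis and vertical above 0.3 rad).
It also fails if it takes over 112 s, if anything falls off the work surface, if the arm or the gripper's body presses on something with over 40 N, if the wrist force passes 120 N, or if a joint passes its speed limit or range.

ROBOT

A 6-joint arm with a two-finger parallel gripper is mounted at the origin on the work surface. World frame = base frame: x ahead of the robot, y to its left, z up, the work surface at z = 0. Lengths are in mm, angles in degrees, forces in N, time in s.
With the tool pointing down it reaches from about 350 to 850 mm from the base axis. Payload 8.1 kg.
Tool frame: the origin (TCP) lies midway between the tips of the shut fingers; the grasp point (between the pads) lies 19 mm behind it (r.grasp_offset is the distance from the TCP to the grasp point, in mm); z points along the fingers, x is the direction in which the jaws open and shut, and the axes are right-handed (so a half turn about z gives the same grasp; the last joint's range is limited). The gripper opens to 85 mm and grips with 20 to 120 N. Pads are 22 mm wide; open, the fingers measure 114 mm over their backs; the gripper's body (76 mm by 85 mm) begins 54 mm behind the grasp point. The pads swing forward as they close: fully open they stand 13 mm farther back than shut.
Start: joints at [-69.695, 7.471, 85.268, -0, 87.261, -4.893], TCP at [255.475, -542.898, 231.292] pointing down, gripper open.
Joint ranges: [-169.43, 169.43], [-51.17, 129.36], [1.28, 143.12], [-76.62, 256.62], [0, 156.53], [-152.29, 152.29]. Speed limits (degrees/s): [136.94, 136.94, 159.86, 180, 180, 180].

INTERFACE

Orientations are given as [roll, pitch, yaw] about the fixed x, y, z axes, in that order (R = Rz(yaw) Ry(pitch) Rx(roll)).
In Python, from bench import r, optics, hand_in gives the robot as it stands.
- The arm moves only by the shell command python3 -m pendant 'ROWS' [FORCE]. ROWS is JSON, a list of rows, each a list of 5 numbers: the opening, from 0 (shut) to 1 (fully open), then the shift along the tool's x, y, z in mm, then the turn about the tool's z in degrees. A call has 1 to 10 rows; each row shifts and turns the commanded pose from where the row before left it, along the tool's axes as they then stand; what a row does not reach is not made up. A row lasts 1/10 s, in which the tool goes at most 50 mm and 8.59 degrees, less where a joint would pass 70% of its speed; a pose out of reach is approached as far as the arm can. A call with a gripper value outside its range is refused whole. The fingers move at their own pace and stop on an object; FORCE is the grip in N (left out, the last holds). Time passes only in rows, so rows that do not move let the fingers close. It gives the time, the measured TCP pose, the force and the opening at its end, in the units of the state.
- r.sense(): the state, without advancing time (a new reading comes with each control period).
- optics.snapshot(name): name is "scene" or "top" or "wrist"; returns (picture, depth): 480x640x3 uint8, blue, green, red; 480x640 float32, mm along the optical axis (not along the pixel's ray), 0 where there is no reading.
- optics.camera_params(name): a dict with "camera_matrix" (3x3 intrinsics, pixels), "eye" and "orientation" of the camera in the world. Camera axes: x right, y down, z forward; pixel columns grow to the right and rows downward; lengths in mm; the calibration is good to about 2 mm. A picture is of the moment at which its call begins: read the wrist's pose just before it. camera_params takes no time and is no camera call; for the wrist camera it gives the pose at the moment of the call.
- hand_in(): hands the job in, once; it reports no verdict.
Trained networks look in the newest picture that a camera, given by its name, has taken for a name from the list of things; names that differ only in an ending like _2 or _b are one class to them, and where a whole thing is asked for, a point or a joint stands for the part that bears it (a point fixed in the world has none). Each returns a list of dicts, best first, with "score" (0 to 1); they miss things now and then, are a little off and sometimes report something else, mostly with a low value. They report only what shows in the picture. A call takes as long as a camera call. They do not tell look-alikes from the thing itself.
- optics.search_frame(camera, query): "at" ([x, y, z] in mm, in world coordinates, good to about 4 mm: the middle of the surface that is visible of it).
The state is a dict: "time": time; "joint_pos": joint angles; "qd": joint speeds; "joint_efforts": joint torques, N m; "tool_pos": TCP position; "tcp_rot": TCP orientation; "ft_force": force on the tool from outside, world axes, zero at the start; "wrist_torque": the same for the moment, N m; "finger_gap": finger opening in mm.
Only numpy, scipy, OpenCV 4.12 (cv2) and the standard library are available. Lean on these libraries where they do the work, as an engineer would, in place of code of your own. Each camera call takes 0.05 s, during which the arm holds its last target. There are 200 camera calls.

## Working session

There is one attempt and no reset: what is moved stays moved. The work goes in short steps, Python scripts to look and compute and a shell command to move; the robot and the scene stay as the last step left them, time stands still between calls to the robot, and variables do not carry over. Pictures are saved under pics/ and viewed, about 12 in all and at most 16, crops included, and the job is handed in when it is done.

```bash
ls; mkdir -p pics; cat > h.py <<'E'
import numpy as np,cv2
from bench import r,optics
from scipy.spatial.transform import Rotation as Ro
def cam(n):
    p=optics.camera_params(n); return p
def cloud(n,p,d):
    K=np.array(p["camera_matrix"]);v,u=np.indices(d.shape)
    c=np.stack([(u-K[0,2])/K[0,0]*d,(v-K[1,2])/K[1,1]*d,d],-1)
    o=np.array(p["orientation"])
    R=o if o.shape==(3,3) else Ro.from_euler('xyz',o,degrees=True).as_matrix()
    w=c@R.T+np.array(p["eye"]); w[d==0]=np.nan
    return w
def shot(n,save=None):
    p=cam(n);i,d=optics.snapshot(n)
    if save: cv2.imwrite("pics/"+save,i)
    return i,cloud(n,p,d),p
E
python3 - <<'E'
from h import *
print(r.sense())
for n in("scene","top"):
    i,w,p=shot(n,n+"0.png");print(n,p)
for q in "blue_mid green_mid frosted_mid red_mid cap_mid lamp_seat dish_floor canister_mid".split():
    try: print(q,[(np.round(x["at"]),round(x["score"],2)) for x in optics.search_frame("top",q)][:4])
    except Exception as e: print(q,e)
E
```

```text
pics
{'time': 0.0, 'joint_pos': array([-6.96954536e+01,  7.51742381e+00,  8.53301244e+01, -2.69059058e-04,
        8.72615518e+01, -4.89287610e+00]), 'qd': array([ 0.04712967, -0.02839171,  0.02305117, -0.00850391, -0.00903732,
       -0.00518067]), 'joint_efforts': array([ 1.09594039e-04, -5.69412446e+01, -5.00548625e+01, -5.89867227e-05,
        1.49944983e-02,  1.76340222e-05]), 'tool_pos': array([ 255.26878691, -542.37173141,  230.21219598]), 'tcp_rot': array([-1.79990962e+02,  1.08725282e-01, -6.48025558e+01]), 'ft_force': array([ 0.41177358, -0.18739422, -0.45042046]), 'wrist_torque': array([-0.03857072, -0.00871225,  0.02294658]), 'finger_gap': 85.21955330340627}
scene {'camera_matrix': array([[560.83497282,   0.        , 318.21841126],
       [  0.        , 560.83497282, 233.35575534],
       [  0.        ,   0.        ,   1.        ]]), 'eye': array([979.70936815, 601.37108969, 933.93444001]), 'orientation': array([-139.14639722,    0.69431792,  141.37089439])}
top {'camera_matrix': array([[562.00222374,   0.        , 313.10026378],
       [  0.        , 562.00222374, 235.04373285],
       [  0.        ,   0.        ,   1.        ]]), 'eye': array([ 366.91054473,    9.83060825, 1091.38012244]), 'orientation': array([-171.01208503,   -0.49093566,  -89.10780113])}
blue_mid [(array([ 584., -111.,   19.]), 0.66), (array([542., 270.,  -0.]), 0.25)]
green_mid [(array([443.,  81.,  20.]), 0.88)]
frosted_mid [(array([432., -11.,  19.]), 0.87), (array([ 422., -207.,   19.]), 0.66), (array([ 429., -115.,   17.]), 0.65)]
red_mid [(array([617.,  70.,  20.]), 0.66)]
cap_mid [(array([ 551., -255.,   93.]), 0.68)]
lamp_seat [(array([ 540., -248.,   42.]), 0.59)]
dish_floor [(array([545., 270.,  -1.]), 0.9)]
canister_mid [(array([530.,   4.,  40.]), 0.53)]
```

View pics/top0.png

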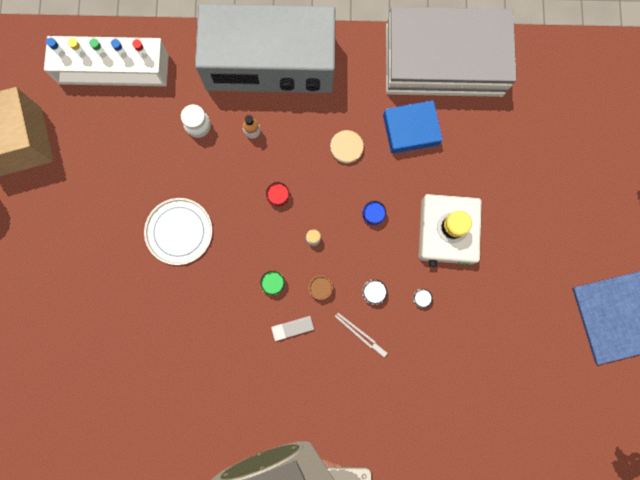

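View pics/scene0.png

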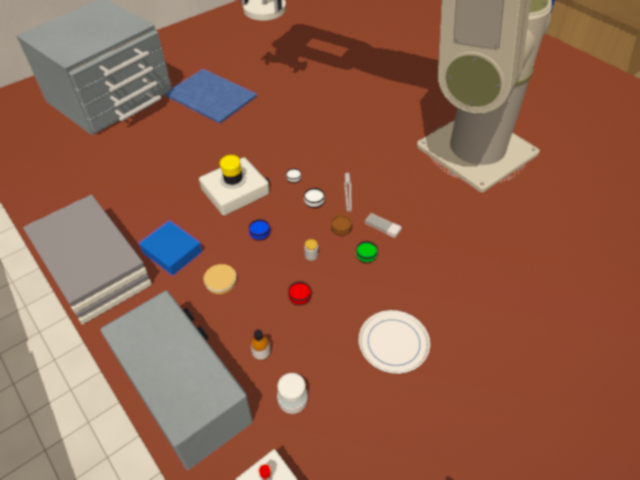

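The top view shows everything. Lamp and cap are at (455,228), blue at (375,213), red at (278,194), green at (273,283), canister at (313,238) and dish at (178,231). Of the two frosted ones, the larger is at (375,292), with a smaller look-alike at (423,298); the brown cell is at (320,289). Next I measure accurate centres.

```bash
python3 - <<'E'
from h import *
i,w,p=shot("top"); 
i2,w2,p2=shot("scene")
G=dict(blue=(584,-111,20,30),green=(443,81,20,30),frost=(429,-115,20,30),small=(422,-207,12,40),red=(617,70,20,30),canister=(530,4,32,42),cap=(548,-252,90,102),collar=(548,-252,65,78),brown=(435,-11,18,30),dish=(545,270,5,14))
for k,(x,y,a,b) in G.items():
  for n,W in(("top",w),("scene",w2)):
    R=80 if k=="dish" else 35
    m=(np.hypot(W[...,0]-x,W[...,1]-y)<R)&(W[...,2]>a)&(W[...,2]<b)
    q=W[m]
    if len(q)<4: print(k,n,len(q));continue
    c,rad=cv2.minEnclosingCircle(q[:,:2].astype(np.float32))
    l,h=np.percentile(q,3,0),np.percentile(q,97,0)
    print(k,n,len(q),"circ",np.round(c,1),"r",round(rad,1),"box",np.round((l+h)/2,1)[:2],np.round(h-l,1)[:2],"z",np.round(np.percentile(q[:,2],[5,50,95]),1))
for n,W in(("top",w),("scene",w2)):
  m=(np.hypot(W[...,0]-520,W[...,1]-130)<40);print("table",n,np.nanmedian(W[m][:,2]))
E
```

```text
blue top 229 circ [ 582.7 -114.5] r 23.5 box [ 582.3 -114.9] [42.3 41.2] z [20.1 22.5 28.1]
blue scene 162 circ [ 586.8 -115.3] r 25.0 box [ 586. -116.] [41.9 43.9] z [20.3 22.9 27.2]
green top 231 circ [442.9  79.2] r 23.1 box [442.6  79.6] [41.7 41.7] z [20.2 22.4 27.9]
green scene 161 circ [447.5  77.2] r 24.6 box [445.7  78.1] [42.6 42.6] z [20.2 22.7 26.8]
frost top 225 circ [ 429.1 -115.9] r 23.1 box [ 429.  -115.6] [42.1 41.8] z [20.2 22.4 27.4]
frost scene 147 circ [ 431.7 -117.2] r 25.2 box [ 432.7 -116.4] [42.7 44.5] z [20.1 22.8 26.7]
small top 266 circ [ 418.6 -207.9] r 18.1 box [ 419.  -207.7] [30.3 31.2] z [12.9 15.8 20.7]
small scene 139 circ [ 422.7 -210.5] r 20.0 box [ 422.3 -209.1] [32.5 33.7] z [12.5 15.5 20.1]
red top 235 circ [616.2  73.7] r 23.2 box [615.9  73.7] [41.9 41.1] z [20.2 22.3 27.4]
red scene 198 circ [619.5  72.6] r 24.1 box [619.7  73. ] [43.2 43.2] z [20.2 22.8 27. ]
canister top 133 circ [531.5   2.8] r 12.5 box [531.    2.6] [21.3 21. ] z [34.  37.7 40.7]
canister scene 100 circ [534.6   1.2] r 13.6 box [534.3   3.1] [21.8 21.6] z [33.4 36.9 39.8]
cap top 497 circ [ 552.5 -260.6] r 23.5 box [ 551.2 -260.7] [39.6 39.5] z [91.9 95.1 98.7]
cap scene 234 circ [ 555.5 -259.8] r 24.5 box [ 555.6 -260.5] [38.9 38.5] z [91.3 94.9 98.5]
collar top 49 circ [ 550.8 -258.8] r 22.9 box [ 548.5 -251.7] [38.8 26.4] z [65.6 72.  76.9]
collar scene 90 circ [ 557.2 -257.2] r 23.2 box [ 557.4 -252.4] [39.  26.5] z [65.9 71.7 77.6]
brown top 372 circ [435.5 -12.5] r 23.2 box [435.5 -12.3] [39.9 40. ] z [18.3 20.7 26.8]
brown scene 238 circ [439.4 -14.4] r 24.7 box [438.4 -13. ] [42.1 42.5] z [18.3 20.3 26.2]
dish top 857 circ [549.7 270.9] r 74.9 box [541.7 266.5] [124.3 124. ] z [ 5.1  6.6 10.5]
dish scene 563 circ [543.7 264.5] r 66.4 box [543.8 265.3] [125.4 124.9] z [ 5.1  6.6 10. ]
table top -0.20973475291020804
table scene -0.9077415555503876
```

```bash
python3 -m pendant '[[1,0,0,-5,-8.1],[1,0,0,-5,-8.1],[1,0,0,-5,-8.1],[1,0,0,0,-8.1],[1,0,0,0,-8.1],[1,0,0,0,-8.1],[1,0,0,0,-8.1],[1,0,0,0,-8.1],[1,0,0,0,0]]' 40
```

```text
time: 1.5
tool_pos: [255.5, -542.9, 246.3]
tcp_rot: [180.0, 0.0, 0.1]
ft_force: [-0.1, 0.1, 0.2]
finger_gap: 85.3
```

```bash
python3 -m pendant '[[1,33,-31.5,0,0],[1,33,-31.5,0,0],[1,33,-31.5,0,0],[1,33,-31.5,0,0],[1,33,-31.5,0,0],[1,33,-31.5,0,0],[1,33,-31.5,0,0],[1,33,-31.5,0,0],[1,33,-31.5,0,0],[1,0,0,0,0]]'; cat >> h.py <<'E'
def circ(n,x,y,a,b,R=35,W=None):
    if W is None: W=shot(n)[1]
    q=W[(np.hypot(W[...,0]-x,W[...,1]-y)<R)&(W[...,2]>a)&(W[...,2]<b)]
    if len(q)<10: return n,len(q)
    c,rad=cv2.minEnclosingCircle(q[:,:2].astype(np.float32)); l,h=np.percentile(q,2,0),np.percentile(q,98,0)
    return n,len(q),"circ",np.round(c,1),"r",round(rad,1),"box",np.round((l+h)/2,1)[:2],np.round(h-l,1)[:2],"z",np.round(np.percentile(q[:,2],[5,50,95]),1)
E
python3 - <<'E'
from h import *
i,W,p=shot("wrist","w1.png");print(p["eye"],p["orientation"],r.sense()["tool_pos"])
print(circ("wrist",553,-260,90,102,W=W))
E
```

```text
time: 2.5
tool_pos: [555.8, -254.8, 246.1]
tcp_rot: [-179.9, -0.1, 0.0]
ft_force: [0.1, -0.9, 0.5]
finger_gap: 85.1
[ 554.75621435 -179.39987292  389.44444477] [ 1.62711307e+02 -6.99940096e-02  2.41025805e-02] [ 554.14651665 -256.92873609  246.07910828]
('wrist', 2560, 'circ', array([ 553.6, -260.7]), 'r', 23.1, 'box', array([ 553.5, -259.9]), array([40.6, 40.7]), 'z', array([93.8, 96.3, 97.7]))
```

View pics/w1.png

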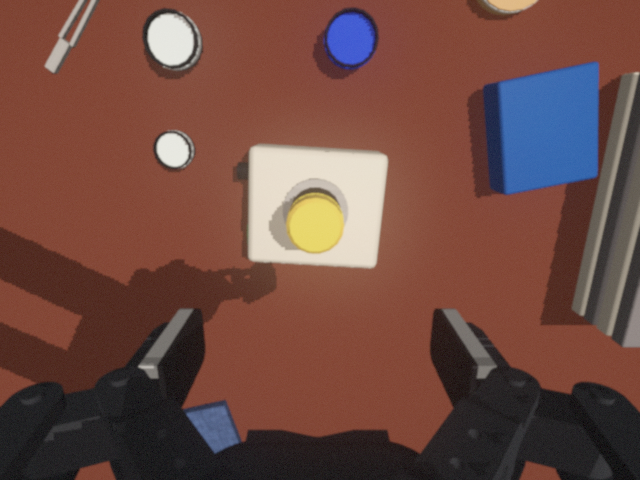

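Wrist view: the cap is at pixel (315,222), which measures (553.6,-260.7) and agrees with the mean of the other two cameras. Now I descend and grip.

```bash
python3 -m pendant '[[1,1,1,35,0],[1,0,0,40,0],[1,0,0,40,0],[1,0,0,30,0],[1,0,0,17,0],[1,0,0,10,0],[1,0,0,0,0],[1,0,0,0,0]]' 40 && python3 -m pendant '[[0.4,0,0,0,0],[0.3,0,0,0,0],[0.2,0,0,0,0],[0.2,0,0,0,0],[0.2,0,0,0,0],[0.2,0,0,0,0]]' 40
```

```text
time: 3.35
tool_pos: [554.4, -261.2, 76.0]
tcp_rot: [179.9, -0.1, -0.0]
ft_force: [-0.1, -0.2, 1.0]
finger_gap: 85.1
time: 3.95
tool_pos: [554.2, -260.8, 75.8]
tcp_rot: [179.9, -0.1, 0.0]
ft_force: [-0.9, 0.6, 6.6]
finger_gap: 44.1
```

```bash
python3 -m pendant '[[0.1,0,0,0,0],[0.1,0,0,-10,0],[0.1,0,0,-20,0],[0.1,0,0,-40,0],[0.1,0,0,-50,0],[0.1,0,0,-25,0],[0.1,0,0,0,0]]' 40; python3 - <<'E'
from h import *
i,W,p=shot("wrist","w2.png");print(r.sense()["tool_pos"])
print(circ("wrist",554,-260,50,90,W=W),circ("wrist",554,-260,215,260,W=W))
E
```

```text
time: 4.65
tool_pos: [556.1, -261.8, 226.4]
tcp_rot: [179.7, -0.5, 0.0]
ft_force: [-0.4, -0.3, -0.3]
finger_gap: 44.6
[ 554.94587708 -261.18496471  223.08194834]
('wrist', 2754, 'circ', array([ 553.2, -260.7]), 'r', 23.1, 'box', array([ 553.5, -259.8]), array([40.7, 42.6]), 'z', array([63.9, 66.4, 72.9])) ('wrist', 16089, 'circ', array([ 554. , -255.8]), 'r', 34.7, 'box', array([ 553.3, -259.3]), array([61. , 39.8]), 'z', array([231.6, 246.9, 255.2]))
```

View pics/w2.png

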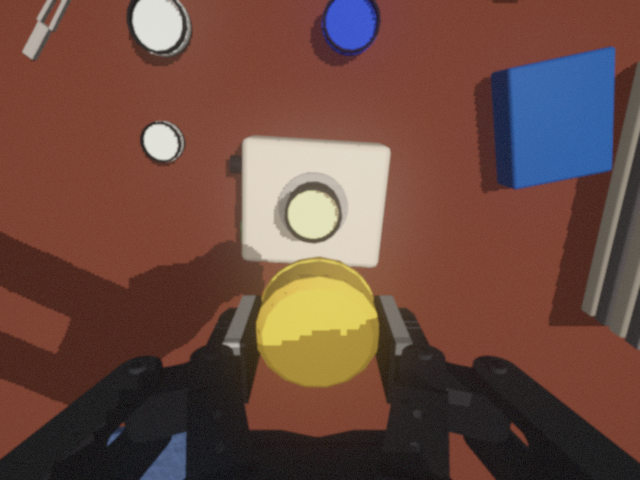

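Wrist view: the cap hangs upright between the pads at (318,320), and the seat below is empty at (313,212). Now to the dish.

```bash
python3 -m pendant '[[0.1,-1,-25,0,0],[0.1,-1,-48,0,0],[0.1,-1,-48,0,0],[0.1,-1,-48,0,0],[0.1,-1,-48,0,0],[0.1,-1,-48,0,0],[0.1,-1,-48,0,0],[0.1,-1,-48,0,0],[0.1,-1,-48,0,0],[0.1,-1,-48,0,0]]' && python3 -m pendant '[[0.1,0,-45,0,0],[0.1,0,-25,0,0],[0.1,0,0,20,0],[0.1,0,0,40,0],[0.1,0,0,40,0],[0.1,0,0,40,0],[0.1,0,0,35,0],[0.1,0,0,10,0],[0.1,0,0,0,0],[0.1,0,0,0,0]]'
```

```text
time: 5.7
tool_pos: [542.1, 198.3, 217.6]
tcp_rot: [180.0, 0.1, -0.0]
ft_force: [1.2, -0.2, -0.2]
finger_gap: 44.4
time: 6.7
tool_pos: [544.3, 266.9, 35.7]
tcp_rot: [-180.0, -0.1, -0.0]
ft_force: [0.6, 1.0, -0.5]
finger_gap: 44.0
```

```bash
python3 -m pendant '[[0.1,0,0,12,0],[0.1,0,0,6,0],[0.1,0,0,2,0],[0.1,0,0,1,0],[0.1,0,0,0,0],[0.1,0,0,0,0]]'
```

```text
time: 7.3
tool_pos: [543.7, 266.7, 13.6]
tcp_rot: [-180.0, -0.0, 0.0]
ft_force: [-0.1, 0.0, 0.7]
finger_gap: 44.4
```

```bash
python3 -m pendant '[[0.1,0,0,1,0],[0.1,0,0,0,0],[0.1,0,0,0,0]]'; python3 -m pendant '[[0.6,0,0,0,0],[0.8,0,0,0,0],[1,0,0,0,0],[1,0,0,0,0],[1,0,0,0,0],[1,0,0,-10,0],[1,0,0,-30,0],[1,0,0,-50,0],[1,0,0,-50,0],[1,0,0,0,0]]'; python3 - <<'E'
from h import *
print(circ("wrist",544,267,25,45),circ("top",544,267,25,45))
E
```

```text
time: 7.6
tool_pos: [543.9, 266.8, 12.8]
tcp_rot: [-180.0, -0.0, -0.0]
ft_force: [-0.4, -0.3, 3.2]
finger_gap: 44.1
time: 8.6
tool_pos: [548.5, 268.6, 163.0]
tcp_rot: [-179.7, -0.8, 0.0]
ft_force: [1.1, 0.4, 1.0]
finger_gap: 85.7
('wrist', 2961, 'circ', array([543.2, 266.5]), 'r', 23.1, 'box', array([543.3, 267.6]), array([40.3, 40.8]), 'z', array([30.7, 33.3, 34.6])) ('top', 451, 'circ', array([541.9, 265.5]), 'r', 23.2, 'box', array([541.6, 265.4]), array([40.8, 41.4]), 'z', array([28.3, 31.8, 35.5]))
```

The cap stands on the dish floor (top at 33 mm) within 2 mm of the centre. Next, blue.

```bash
python3 -m pendant '[[1,0,0,-40,0],[1,5,44,-15,0],[1,5,48,0,0],[1,5,48,0,0],[1,5,48,0,0],[1,5,48,0,0],[1,5,48,0,0],[1,5,48,0,0],[1,6,49,0,0],[1,0,0,0,0]]';python3 -m pendant '[[1,0,0,0,0],[1,0,0,0,0]]'; python3 - <<'E'
from h import *
print(circ("wrist",584,-115,20,30), r.sense()["tool_pos"])
E
```

```text
time: 9.7
tool_pos: [583.3, -120.2, 205.2]
tcp_rot: [179.9, 0.2, -0.3]
ft_force: [-0.1, 0.6, 0.0]
finger_gap: 84.9
time: 9.9
tool_pos: [583.8, -113.3, 206.0]
tcp_rot: [-179.9, 0.1, 0.0]
ft_force: [-0.2, -0.4, -0.4]
finger_gap: 85.4
('wrist', 1558, 'circ', array([ 584. , -114.3]), 'r', 23.1, 'box', array([ 584. , -113.9]), array([42.1, 42.5]), 'z', array([20.1, 20.9, 27. ])) [ 584.01652304 -112.92328577  206.38350544]
```

```bash
python3 -m pendant '[[1,0,1.2,45,0],[1,0,0,45,0],[1,0,0,45,0],[1,0,0,36,0],[1,0,0,18,0],[1,0,0,8,0],[1,0,0,3,0],[1,0,0,0,0],[1,0,0,0,0]]' 40 && python3 -m pendant '[[0.4,0,0,0,0],[0.3,0,0,0,0],[0.2,0,0,0,0],[0.1,0,0,0,0],[0.1,0,0,0,0],[0.1,0,0,0,0]]' 40
```

```text
time: 10.85
tool_pos: [585.9, -115.7, 9.1]
tcp_rot: [180.0, -0.2, 0.0]
ft_force: [-0.3, 0.3, 0.7]
finger_gap: 85.2
time: 11.45
tool_pos: [585.0, -115.8, 8.2]
tcp_rot: [180.0, -0.1, -0.0]
ft_force: [-1.1, 0.3, 6.3]
finger_gap: 44.1
```

```bash
python3 -m pendant '[[0.1,0,0,-10,0],[0.1,0,0,-40,0],[0.1,0,0,-50,0],[0.1,-10,45,-30,0],[0.1,-10,48,0,0],[0.1,-9,40,0,0],[0.1,-2,11,0,0],[0.1,0,0,0,0],[0.1,0,0,0,0]]';python3 - <<'E'
from h import *
s=r.sense();t=s["tool_pos"];i,W,p=shot("wrist","w3.png");print(t,s["ft_force"],s["finger_gap"])
print(circ("wrist",t[0],t[1],t[2]-5,t[2]+30,R=23,W=W))
print(circ("wrist",553,-260,50,90,R=30,W=W))
E
```

```text
time: 12.35
tool_pos: [554.4, -254.6, 134.4]
tcp_rot: [-179.9, 0.0, -0.0]
ft_force: [0.7, 0.7, -0.2]
finger_gap: 44.1
[ 554.39100324 -254.617095    134.40719604] [ 0.66489158  0.71438794 -0.22779864] 44.08291067844973
('wrist', 10920, 'circ', array([ 554.4, -254.6]), 'r', 23.0, 'box', array([ 554.4, -254.3]), array([42.5, 39.3]), 'z', array([145.4, 146.6, 153.3]))
('wrist', 2411, 'circ', array([ 553.4, -260.1]), 'r', 22.7, 'box', array([ 553.4, -248.8]), array([41.5, 21.1]), 'z', array([54.3, 66.3, 72.9]))
```

View pics/w3.png

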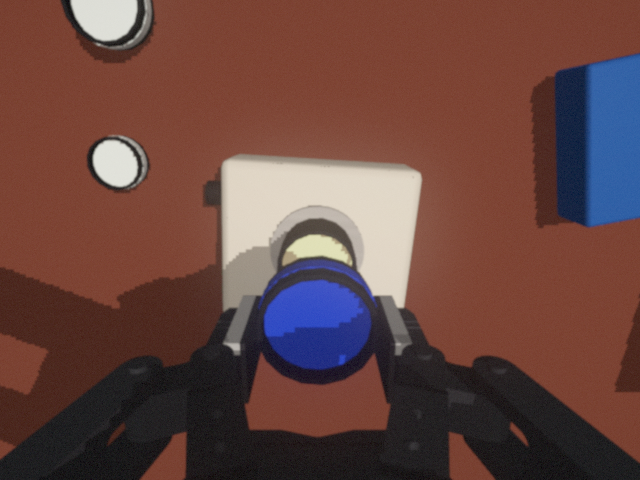

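Wrist view: blue is held upright at (318,325), with the lamp seat just beyond at (316,245). I'll measure the in-hand centre.

```bash
cat >> h.py <<'E'
def held(col=None):
    t=r.sense()["tool_pos"];i,d=None,None
    i,W,p=shot("wrist")
    z=t[2]+12.2
    for a,b in((z-3,z+3),(z+4,z+8)):
        m=(np.hypot(W[...,0]-t[0],W[...,1]-t[1])<40)&(W[...,2]>a)&(W[...,2]<b)&(abs(W[...,0]-t[0])<21.)
        q=W[m]; l,h=np.percentile(q,1,0),np.percentile(q,99,0)
        print("tcp",np.round(t,1),"held y range",np.round([l[1],h[1]],1),"mid",round((l[1]+h[1])/2,1),"x",np.round([l[0],h[0]],1),len(q))
E
python3 - <<'E'
from h import *
held()
E
```

```text
tcp [ 554.6 -254.1  134.3] held y range [-273.1 -230.2] mid -251.7 x [534.5 573.4] 8850
tcp [ 554.6 -254.1  134.3] held y range [-274.9 -230.4] mid -252.6 x [533.7 575.3] 2452
```

```bash
python3 -m pendant '[[0.1,-1,7.5,0,0],[0.1,0,0,20,0],[0.1,0,0,15,0],[0.1,0,0,10,0],[0.1,0,0,5,0],[0.1,0,0,4,0],[0.1,0,0,0,0],[0.1,0,0,0,0]]'
```

```text
time: 13.25
tool_pos: [553.7, -263.2, 81.1]
tcp_rot: [180.0, -0.0, -0.0]
ft_force: [-0.5, -0.1, 0.2]
finger_gap: 44.0
```

```bash
python3 -m pendant '[[0.1,0,-0.8,2,0],[0.1,0,0,2,0],[0.1,0,0,2,0],[0.1,0,0,1,0],[0.1,0,0,0,0],[0.1,0,0,0,0]]'
```

```text
time: 13.85
tool_pos: [553.5, -262.3, 74.2]
tcp_rot: [180.0, -0.0, 0.0]
ft_force: [-2.0, 2.7, 4.8]
finger_gap: 44.3
```

```bash
python3 -m pendant '[[0.3,0,0,0,0],[0.6,0,0,0,0],[1,0,0,0,0],[1,0,0,0,0],[1,0,0,0,0],[1,0,0,-10,0],[1,0,0,-30,0],[1,0,0,-50,0],[1,0,0,-40,0],[1,0,0,0,0]]'; python3 - <<'E'
from h import *
i,W,p=shot("wrist");print(r.sense()["tool_pos"])
print(circ("wrist",553.4,-260,88,97,W=W,R=32))
print(circ("wrist",553.4,-260,82,88,W=W,R=32))
E
```

```text
time: 14.85
tool_pos: [557.0, -264.3, 213.0]
tcp_rot: [179.6, -0.7, 0.0]
ft_force: [0.8, -0.4, 0.6]
finger_gap: 85.4
[ 555.78980123 -263.56318761  209.2904012 ]
('wrist', 830, 'circ', array([ 552.8, -260.9]), 'r', 23.0, 'box', array([ 552.9, -260.7]), array([43., 44.]), 'z', array([88.8, 92.2, 93.4]))
('wrist', 2535, 'circ', array([ 552.9, -259.1]), 'r', 22.8, 'box', array([ 552.9, -259.6]), array([36.8, 40.2]), 'z', array([84.9, 86.2, 87.3]))
```

Blue is seated: its rim is at 92 mm. Next, green.

```bash
python3 -m pendant '[[1,-13.6,-42.6,0,0],[1,-13.6,-42.6,0,0],[1,-13.6,-42.6,0,0],[1,-13.6,-42.6,0,0],[1,-13.6,-42.6,0,0],[1,-13.6,-42.6,0,0],[1,-13.6,-42.6,0,0],[1,-13.6,-42.6,0,0],[1,0,0,0,0],[1,0,0,0,0]]';python3 -m pendant '[[1,0,0,0,0]]'; python3 - <<'E'
from h import *
print(circ("wrist",444,79,24,30), r.sense()["tool_pos"])
E
```

```text
time: 15.9
tool_pos: [443.9, 79.3, 202.9]
tcp_rot: [180.0, 0.1, 0.2]
ft_force: [0.4, 0.5, 0.1]
finger_gap: 85.2
time: 16.0
tool_pos: [444.6, 77.8, 203.1]
tcp_rot: [180.0, 0.0, -0.0]
ft_force: [0.0, 0.6, 0.4]
finger_gap: 85.3
('wrist', 491, 'circ', array([444.2,  79.8]), 'r', 23.0, 'box', array([444.3,  80.1]), array([43.6, 43.8]), 'z', array([24.9, 26.3, 27.6])) [444.72654319  77.53654777 203.17419134]
```

```bash
python3 -m pendant '[[1,0,-2,45,0],[1,0,0,45,0],[1,0,0,45,0],[1,0,0,31,0],[1,0,0,17,0],[1,0,0,8,0],[1,0,0,3,0],[1,0,0,0,0],[1,0,0,0,0]]' 40 && python3 -m pendant '[[0.4,0,0,0,0],[0.3,0,0,0,0],[0.2,0,0,0,0],[0.1,0,0,0,0],[0.1,0,0,0,0],[0.1,0,0,0,0]]' 40
```

```text
time: 16.95
tool_pos: [445.9, 80.4, 10.8]
tcp_rot: [-180.0, -0.1, -0.0]
ft_force: [-0.2, 0.0, 1.3]
finger_gap: 85.1
time: 17.55
tool_pos: [445.1, 80.7, 10.4]
tcp_rot: [180.0, -0.0, 0.0]
ft_force: [-2.1, -0.5, 7.3]
finger_gap: 44.2
```

```bash
python3 -m pendant '[[0.1,0,0,-10,0],[0.1,0,0,-35,0],[0.1,0,0,-48,0],[0.1,0,0,-48,0],[0.1,0,0,-25,0],[0.1,13.5,42.5,0,0],[0.1,13.5,42.5,0,0],[0.1,13.5,42.5,0,0],[0.1,13.5,42.5,0,0],[0.1,13.5,42.5,0,0]]';python3 -m pendant '[[0.1,13.5,42.5,0,0],[0.1,13.5,42.5,0,0],[0.1,14,34,0,0],[0.1,0,0,0,0],[0.1,0,0,0,0],[0.1,0,0,0,0]]'; python3 - <<'E'
from h import *
held()
print(circ("wrist",553,-260,88,97,R=32))
E
```

```text
time: 18.55
tool_pos: [512.3, -133.6, 176.4]
tcp_rot: [180.0, -0.0, 0.0]
ft_force: [0.2, 1.2, 0.0]
finger_gap: 44.5
time: 19.15
tool_pos: [552.8, -250.1, 175.7]
tcp_rot: [-180.0, 0.0, 0.0]
ft_force: [0.4, 0.2, -1.1]
finger_gap: 44.3
tcp [ 552.8 -250.1  175.7] held y range [-271.3 -228.3] mid -249.8 x [532.6 572.2] 7529
tcp [ 552.8 -250.1  175.7] held y range [-272.5 -228.5] mid -250.5 x [532.  573.5] 574
('wrist', 581, 'circ', array([ 552.9, -259.8]), 'r', 22.8, 'box', array([ 552.9, -251.1]), array([43.9, 25.3]), 'z', array([88.8, 92.2, 93.4]))
```

```bash
python3 -m pendant '[[0.1,0,10.3,0,0],[0.1,0,0,30,0],[0.1,0,0,20,0],[0.1,0,0,12,0],[0.1,0,0,6,0],[0.1,0,0,0,0],[0.1,0,0,0,0]]'
```

```text
time: 19.95
tool_pos: [553.7, -261.5, 108.7]
tcp_rot: [180.0, -0.1, 0.0]
ft_force: [0.3, -0.2, -0.5]
finger_gap: 44.3
```

```bash
python3 -m pendant '[[0.1,-0.5,-0.6,5,0],[0.1,0,0,3,0],[0.1,0,0,2,0],[0.1,0,0,2,0],[0.1,0,0,0.5,0],[0.1,0,0,0,0],[0.1,0,0,0,0]]'
```

```text
time: 20.65
tool_pos: [552.7, -260.7, 96.5]
tcp_rot: [180.0, -0.0, 0.0]
ft_force: [-4.7, 2.8, 8.4]
finger_gap: 44.2
```

```bash
python3 -m pendant '[[0.3,0,0,0,0],[0.6,0,0,0,0],[1,0,0,0,0],[1,0,0,0,0],[1,0,0,0,0],[1,0,0,-10,0],[1,0,0,-30,0],[1,0,0,-50,0],[1,0,0,-25,0],[1,0,0,0,0]]'; python3 - <<'E'
from h import *
i,W,p=shot("wrist");print(r.sense()["tool_pos"])
print(circ("wrist",553,-260,108.5,120,W=W,R=32))
print(circ("wrist",553,-260,101,108,W=W,R=32))
E
```

```text
time: 21.65
tool_pos: [555.3, -262.2, 217.2]
tcp_rot: [179.7, -0.5, 0.0]
ft_force: [0.3, 0.5, -0.3]
finger_gap: 85.4
[ 554.24516894 -261.56591356  214.09994401]
('wrist', 907, 'circ', array([ 552.1, -261.5]), 'r', 23.0, 'box', array([ 552.2, -261.1]), array([43.5, 43.8]), 'z', array([109.2, 112.2, 113.4]))
('wrist', 2808, 'circ', array([ 552.1, -260.2]), 'r', 23.1, 'box', array([ 552.3, -259.9]), array([37.4, 40.6]), 'z', array([104.9, 106.1, 107.3]))
```

Green is seated: its rim is at 112 mm. Next, the larger frosted cell.

```bash
python3 -m pendant '[[1,-30.5,-36,0,0],[1,-30.5,-36,0,0],[1,-30.5,-36,0,0],[1,-30.5,-36,0,0],[1,0,0,0,0],[1,0,0,0,0],[1,0,0,0,0]]'; python3 - <<'E'
from h import *
print(circ("wrist",430,-116,24,30), r.sense()["tool_pos"])
E
```

```text
time: 22.4
tool_pos: [431.0, -117.0, 210.0]
tcp_rot: [180.0, -0.0, -0.0]
ft_force: [0.1, -0.2, 0.3]
finger_gap: 85.0
('wrist', 489, 'circ', array([ 430.7, -115.6]), 'r', 23.0, 'box', array([ 430.9, -115.3]), array([44.4, 43.8]), 'z', array([24.9, 26.3, 27.6])) [ 431.12801669 -117.26698728  210.04727761]
```

```bash
python3 -m pendant '[[1,0,-1.5,45,0],[1,0,0,45,0],[1,0,0,45,0],[1,0,0,36,0],[1,0,0,18,0],[1,0,0,9,0],[1,0,0,3,0],[1,0,0,0,0],[1,0,0,0,0]]' 40 && python3 -m pendant '[[0.4,0,0,0,0],[0.3,0,0,0,0],[0.2,0,0,0,0],[0.1,0,0,0,0],[0.1,0,0,0,0],[0.1,0,0,0,0]]' 40
```

```text
time: 23.35
tool_pos: [431.9, -115.8, 10.4]
tcp_rot: [179.9, -0.1, -0.0]
ft_force: [-0.4, -0.4, -0.8]
finger_gap: 85.3
time: 23.95
tool_pos: [431.2, -115.3, 10.0]
tcp_rot: [180.0, -0.1, 0.0]
ft_force: [-1.9, 1.2, 6.4]
finger_gap: 44.1
```

```bash
python3 -m pendant '[[0.1,0,0,-10,0],[0.1,0,0,-35,0],[0.1,0,0,-48,0],[0.1,0,0,-48,0],[0.1,0,0,-44,0],[0.1,0,0,0,0],[0.1,30.3,34,0,0],[0.1,30.3,34,0,0],[0.1,30.3,34,0,0],[0.1,30.3,34,0,0]]';python3 -m pendant '[[0.1,0,0,0,0],[0.1,0,0,0,0],[0.1,0,0,0,0]]'; python3 - <<'E'
from h import *
held()
print(circ("wrist",552,-260,108,116,R=32))
E
```

```text
time: 24.95
tool_pos: [552.5, -252.2, 193.7]
tcp_rot: [-180.0, 0.0, 0.0]
ft_force: [1.0, 1.0, -1.3]
finger_gap: 44.2
time: 25.25
tool_pos: [551.2, -250.3, 194.0]
tcp_rot: [-180.0, 0.0, 0.0]
ft_force: [-0.7, 0.0, -0.4]
finger_gap: 44.2
tcp [ 551.2 -250.3  194. ] held y range [-270.9 -227.9] mid -249.4 x [531.  570.4] 8500
tcp [ 551.2 -250.3  194. ] held y range [-272.3 -228.1] mid -250.2 x [530.3 571.9] 1118
('wrist', 562, 'circ', array([ 552. , -261.1]), 'r', 22.8, 'box', array([ 552.1, -251.2]), array([43.9, 24.5]), 'z', array([109.1, 112.2, 113.4]))
```

```bash
python3 -m pendant '[[0.1,0.7,10.7,0,0],[0.1,0,0,30,0],[0.1,0,0,20,0],[0.1,0,0,12,0],[0.1,0,0,5,0],[0.1,0,0,0,0],[0.1,0,0,0,0],[0.1,0,0,0,0]]'
```

```text
time: 26.15
tool_pos: [553.3, -262.2, 128.6]
tcp_rot: [179.9, -0.1, 0.0]
ft_force: [0.4, -0.2, -0.5]
finger_gap: 44.0
```

```bash
python3 -m pendant '[[0.1,-1,-0.8,5,0],[0.1,0,0,3,0],[0.1,0,0,2,0],[0.1,0,0,2,0],[0.1,0,0,1,0],[0.1,0,0,0,0],[0.1,0,0,0,0]]'
```

```text
time: 26.85
tool_pos: [551.5, -261.1, 116.0]
tcp_rot: [180.0, -0.0, 0.0]
ft_force: [-6.5, 3.2, 13.6]
finger_gap: 44.2
```

```bash
python3 -m pendant '[[0.3,0.4,0,0,0],[0.6,0,0,0,0],[1,0,0,0,0],[1,0,0,0,0],[1,0,0,0,0],[1,0,0,-10,0],[1,0,0,-30,0],[1,0,0,-50,0],[1,0,-40,-5,0],[1,0,-40,0,0]]';python3 -m pendant '[[1,0,0,0,0],[1,0,0,0,0],[1,0,0,0,0]]'; python3 - <<'E'
from h import *
i,W,p=shot("wrist","w4.png");print(r.sense()["tool_pos"])
print(circ("wrist",552,-260,128.5,140,W=W,R=32))
i,W,p=shot("top","t2.png")
for k,x,y,a,b in(("cap",543,267,26,45),("red",616,73.7,20,30),("can",531,2.8,32,42),("top rim",552,-261,128,140)): print(k,circ("top",x,y,a,b,W=W))
i,W,p=shot("scene");cv2.imwrite("pics/s2.png",cv2.resize(i[100:420,160:460],None,fx=1.8,fy=1.8))
E
```

```text
time: 27.85
tool_pos: [553.5, -181.8, 213.3]
tcp_rot: [179.9, -0.3, -0.1]
ft_force: [1.0, 0.3, -0.5]
finger_gap: 85.2
time: 28.15
tool_pos: [551.9, -181.7, 209.3]
tcp_rot: [180.0, -0.0, -0.0]
ft_force: [0.3, 0.4, 0.2]
finger_gap: 85.5
[ 551.78930969 -181.91311182  209.0797533 ]
('wrist', 1067, 'circ', array([ 551. , -261.2]), 'r', 23.3, 'box', array([ 551.2, -260.6]), array([43., 44.]), 'z', array([129. , 132. , 133.3]))
cap ('top', 443, 'circ', array([542.3, 265.8]), 'r', 23.2, 'box', array([541.7, 265.3]), array([41.1, 41. ]), 'z', array([28.2, 32.2, 35.8]))
red ('top', 224, 'circ', array([616.9,  73.5]), 'r', 23.4, 'box', array([616.5,  73.7]), array([42.5, 42.8]), 'z', array([20.2, 22.4, 27.6]))
can ('top', 131, 'circ', array([531.5,   2.8]), 'r', 12.5, 'box', array([531.2,   2.6]), array([22.2, 21. ]), 'z', array([34.4, 37.2, 40.4]))
top rim ('top', 87, 'circ', array([ 548.6, -262. ]), 'r', 22.7, 'box', array([ 545.9, -263.1]), array([36.8, 40.4]), 'z', array([128.1, 130.9, 133.4]))
```

View pics/s2.png

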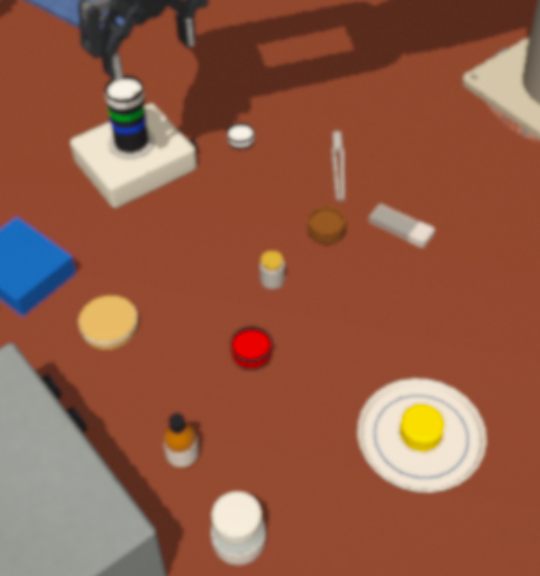

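View pics/w4.png

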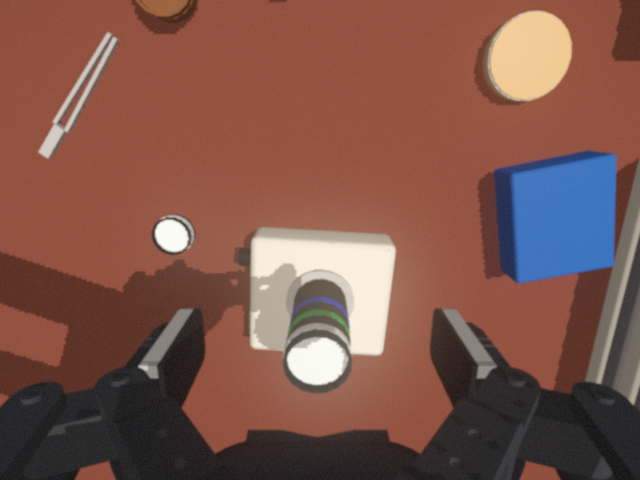

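The scene crop shows the white, green and blue bands upright on the lamp at (127,110). The cap is in the dish at (422,427), and red (251,347) and the canister (271,268) are undisturbed. The wrist view shows the same stack at (320,330), with all rims parallel and the open gripper clear of it.

```bash
python3 -c "
from bench import hand_in
print(hand_in())"
```

```text
the job is handed in; nothing more can be done
None
```

The yellow cap is standing in the dish, and the blue, green and frosted cells are stacked on the lamp in that order. I handed the job in at about 28 s, and no verdict is reported.

- **Stack:** the blue, green and frosted rims measured 92, 112 and 132 mm, which is the seated height for each. The wrist camera puts their centres within about 2 mm of the lamp axis. The last pictures show all three bands parallel and upright.
- **Cap:** its top is at 33 mm, so it stands on the dish floor, within about 2 mm of the dish centre.
- **Red cell and canister:** both are within 1 mm of where they started, by the top camera.
- **Gripper:** it is open and was about 80 mm to the side of the stack, at 209 mm height.

**Disagreements:** the top camera reads 1–3 mm lower in x than the others, in line with its calibration error. Its view of the frosted rim was only partial (87 points, centre about 2.5 mm off the wrist value), so I relied on the wrist camera. No check failed.

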